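# Set and clamp the book stand's sliding leg

## Task

Pull the cookbook stand's spring-loaded leg out by its blue grip plate until the leg's white index needle is level with the red pointer, with the orange clamp lever still open. Hold the leg there and, keeping it on the mark, slide the lever fully closed towards the blue plate; finish while still holding the plate and the lever pinched together at the mark, letting go of nothing. Leave the pointer where it is set and the other things on the counter undisturbed.

Things in the scene. Friction and masses are not known exactly. Their poses are not given: they have to be found in the camera images.
- stand: Grey cookbook stand, fixed. Bed 130 x 315 x 10 mm (x -50..80, y -180..135). Housing y -180..-50, 56 mm high, under a wooden easel 240 mm wide with a book (y -215..-110, up to z 200). A leg bar, 24 mm wide, top at z 25, slides out of the housing along +y. Origin: at counter level below the blue plate's centre with the leg home; x across the leg, y outwards along it, z up.
- grip_plate: Blue upright plate fixed on the leg bar: 40 (x) x 10 (y, thickness) x 60 mm, z 25 to 85 over the counter. Origin: at counter level directly below the plate's centre, moving with the leg; axes as the stand's. With the leg home, 45 mm are free between plate and housing.
- thumb_pad: Orange upright pad of the clamp lever, 34 (x) x 10 (y) x 53 mm, z 32 to 85, on the leg beyond (+y of) the blue plate. Origin: 34 mm to -y of the pad's centre, at counter level; axes as the stand's. Open, its outer face is 44 mm from the blue plate's housing-side face; closed, 26 mm. Below z 32 the lever's foot sticks out 2 mm past the pad; the leg's rubber end lies below z 25.
- leg (a joint): Extension of the leg, m: 0 home (start), at most 0.085. A spring pulls it home, about 3 N at 0 and 7 N at 0.085; let go, it runs home whether the lever is open or closed (the clamp bites only under the book's load), so it must be held. The needle is level with the pointer when leg equals pointer.
- lever (a joint): Slide of the clamp lever on the leg, m: 0 open, 0.018 closed against its stop; starts within 0.003 of open. It is stiff (about 4 N) and stays where it is left on the leg.
- pointer (a joint): Setting of the red pointer along its rail, m, from 0.035 to 0.070: the leg extension wanted. It stays where it is (3 N friction).
- index (a point): Tip of the white index needle that sticks out sideways (+x) from the foot of the blue plate, at z 26 mm, 48 mm from the leg's centre line; y level with the plate's centre.
- mark (a point): Tip of the red pointer, a block 18 x 10 x 12 mm with a fin 4 mm thick, on the scale rail at the +x side of the leg, 56 mm from its centre line, top at z 33 mm. Axes as the stand's; the needle is on the mark when both tips have the same y in the stand's frame.
- mug: Blue mug, 76 mm wide, 90 mm tall; bystander. Origin at the underside.
- shaker: White salt shaker, 38 mm wide, 75 mm tall; bystander. Origin at the underside.
- spoon: Spoon lying on the counter; bystander.
- jam: Jam jar with red cap, 66 mm wide, 95 mm tall; bystander. Origin at the underside.
- saucer: Blue saucer, 140 mm wide, 18 mm tall; bystander. Origin at the underside.

How it is judged:
By the outcome, as a careful person would: the job done as asked, in the order asked, and still so for the second after the job is handed in, while the arm keeps its last pose, push and grip.
It also fails if it takes over 53 s, if anything falls off the work surface, if the arm or the gripper's body presses on something with over 40 N, if the wrist force passes 120 N, or if a joint passes its speed limit or range.

## Robot

A 6-joint arm with a two-finger parallel gripper is mounted at the origin on the work surface. World frame = base frame: x ahead of the robot, y to its left, z up, the work surface at z = 0. Lengths are in m, angles in rad, forces in N, time in s.
With the tool pointing down it reaches from about 0.35 to 0.775 m from the base axis. Payload 7.3 kg.
Tool frame: the origin (TCP) lies midway between the tips of the shut fingers; the grasp point (between the pads) lies robot.grasp_offset behind it (robot.grasp_offset is the distance from the TCP to the grasp point, in m); z points along the fingers, x is the direction in which the jaws open and shut, and the axes are right-handed (so a half turn about z gives the same grasp; the last joint's range is limited). The gripper opens to 92 mm and grips with 3 to 60 N. Pads are 19 mm wide; open, the fingers measure 130 mm over their backs; the gripper's body (75 mm by 190 mm) begins 47 mm behind the grasp point.
Start: joints at [-1.253, 0.342, 1.524, -0, 1.275, -0.146], TCP at [0.235, -0.47, 0.227] pointing down, gripper open.
Joint ranges: [-2.53, 2.53], [-0.77, 2.02], [0.04, 2.7], [-1, 4.14], [0.28, 2.66], [-3.11, 3.11]. Speed limits (rad/s): [2.57, 2.57, 3.14, 3.14, 3.14, 3.14].

## Interface

Orientations are given as [roll, pitch, yaw] about the fixed x, y, z axes, in that order (R = Rz(yaw) Ry(pitch) Rx(roll)).
In Python, from cell import robot gives the robot as it stands. The module is installed in compiled form; this text tells all that it offers.
- The arm moves only by the tool move_arm, never from a script. Its argument "increments" is a list of rows, each a list of 7 numbers: the finger opening in mm, from 0 to 91.8, then the shift along the tool's x, y, z in mm, then the turn, a rotation vector about the tool's x, y, z in rad. A call has 1 to 12 rows; each row shifts and turns the pose as measured when the row begins, along the tool's axes as they then stand; what a row does not reach is not made up. A row lasts 1/8 s, in which the tool goes at most 62.5 mm and 10.7 degrees, less where a joint would pass 70% of its speed; a pose out of reach is approached as far as the arm can. A call is refused whole if a number of a shift passes 62.5 or a number of a turn 0.188, either way. A call with a gripper value outside its range is refused whole. The fingers move at their own pace and stop on an object; "newtons" is the grip in N (left out, the last holds). Time passes only in rows, so rows that do not move let the fingers close. It gives the time, the measured TCP pose, the force and the opening at its end, in the units of the state.
- robot.observe(): the state, without advancing time (a new reading comes with each control period).
- robot.read_camera(name): name is "scene" or "top"; returns a dict with "img" (400x640x3 uint8, red, green, blue), "fx", "fy", "cx", "cy" (pixels), "T" (4x4, takes a point from camera to world coordinates). Camera axes: x right, y down, z forward; pixel columns grow to the right and rows downward; lengths in m; the calibration is good to about 2 mm. A picture is of the moment at which its call begins. There is no depth.
- robot.hand_in(): hands the job in, once; it reports no verdict.
Trained networks look in the newest picture that a camera, given by its name, has taken for a name from the list of things; names that differ only in an ending like _2 or _b are one class to them, and where a whole thing is asked for, a point or a joint stands for the part that bears it (a point fixed in the world has none). Each returns a list of dicts, best first, with "conf" (0 to 1); they miss things now and then, are a little off and sometimes report something else, mostly with a low value. They report only what shows in the picture. A call takes as long as a camera call.
- robot.look_for(thing, camera): "rect" ([left, top, width, height] in pixels, round what is visible of it).
The state is a dict: "time": time; "qpos": joint angles; "qvel": joint speeds; "joint_efforts": joint torques, N m; "tool_pos": TCP position; "tool_rot": TCP orientation; "contact_force": force on the tool from outside, world axes, zero at the start; "torque": the same for the moment, N m; "opening": finger opening in m.
Only numpy, scipy, OpenCV 4.12 (cv2) and the standard library are available. Lean on these libraries where they do the work, as an engineer would, in place of code of your own. Each camera call takes 0.05 s, during which the arm holds its last target.

## Working session

There is one attempt and no reset: what is moved stays moved. The work goes in short steps, Python scripts to look and compute and a tool call to move; the robot and the scene stay as the last step left them, time stands still between calls to the robot, and variables do not carry over. Pictures are saved under pics/ and viewed, and the job is handed in when it is done.

Besides the shell and the picture viewer there is one more tool, called by a JSON object that holds its "method" and its "body", one argument or row to a line. move_arm: Moves the arm, as the interface text tells. Its arguments: {"type":"object","properties":{"increments":{"type":"array"},"newtons":{"type":"number"}},"required":["increments"]}

```bash
mkdir -p pics; ls
python3 - <<'E'
from cell import robot
import cv2,json,numpy as np
s=robot.observe()
print(s); print(robot.grasp_offset)
for c in("scene","top"):
    r=robot.read_camera(c)
    cv2.imwrite(f"pics/{c}0.png",r["img"][:,:,::-1])
    print(c,r["fx"],r["fy"],r["cx"],r["cy"],np.round(r["T"],4).tolist())
    for t in["stand","grip_plate","thumb_pad","index","mark","pointer","mug","jam","shaker"]:
        print(t,[(d["conf"],d["rect"]) for d in robot.look_for(t,c)][:2])
E
```

```text
pics
{'time': 0.0, 'qpos': array([-1.25295613e+00,  3.42743551e-01,  1.52499599e+00, -2.10833516e-05,
        1.27537155e+00, -1.45981908e-01]), 'qvel': array([-0.00038452, -0.000447  ,  0.00049713,  0.00110956, -0.00056046,
       -0.00148971]), 'joint_efforts': array([-1.74183410e-04, -4.31241918e+01, -2.44222856e+01,  7.17626070e-02,
        5.58648503e-02, -1.28681518e-04]), 'tool_pos': array([ 0.23476846, -0.46914749,  0.22604148]), 'tool_rot': array([-3.14139172e+00,  1.50521660e-03, -1.10696792e+00]), 'contact_force': array([-0.26027218, -0.09603925,  0.13065795]), 'torque': array([-0.07286378, -0.04911438,  0.01518905]), 'opening': 0.0915230200586655}
0.0188
scene 449.94926113776285 449.94926113776285 322.6081923758302 201.9329156968008 [[-0.0313, 0.8117, -0.5833, 1.1245], [0.9995, 0.0272, -0.0158, 0.1083], [0.003, -0.5835, -0.8121, 0.8113], [0.0, 0.0, 0.0, 1.0]]
stand [(0.65, [137.1, 74.2, 170.7, 149.7]), (0.57, [242.8, 157.5, 17.0, 26.6])]
grip_plate [(0.93, [220.8, 150.3, 48.1, 39.5])]
thumb_pad [(0.68, [241.3, 154.6, 20.2, 27.1])]
index [(0.61, [219.4, 150.9, 49.4, 39.5])
[... 153 characters left out ...]
13.1, 36.0])]
jam [(0.78, [429.6, 142.8, 39.7, 52.6])]
shaker [(0.69, [241.0, 112.6, 14.1, 34.4])]
top 428.99634881359185 428.99634881359185 320.2734976488901 196.90703493385976 [[0.007, -0.9991, 0.0414, 0.5351], [-0.9994, -0.0084, -0.0332, 0.1142], [0.0335, -0.0411, -0.9986, 0.9046], [0.0, 0.0, 0.0, 1.0]]
stand [(0.81, [336.1, 185.5, 172.2, 142.4])]
grip_plate [(0.89, [376.1, 217.9, 49.9, 25.8])]
thumb_pad [(0.58, [385.1, 222.4, 14.6, 18.9])]
index [(0.91, [374.0, 213.2, 53.8, 32.5]), (0.27, [426.8, 139.3, 51.7, 54.8])]
mark [(0.5, [381.8, 200.4, 9.1, 5.8])]
pointer [(0.39, [384.8, 201.2, 6.5, 9.2])]
mug [(0.97, [424.7, 135.8, 55.3, 56.3])]
jam []
shaker [(0.89, [397.6, 286.1, 23.8, 25.4])]
```

Run:
```python
import cv2
a=cv2.imread("pics/top0.png")[120:340,300:530]; cv2.imwrite("pics/topc.png",cv2.resize(a,None,fx=2.6,fy=2.6,interpolation=2))
a=cv2.imread("pics/scene0.png")[60:260,120:340]; cv2.imwrite("pics/scenec.png",cv2.resize(a,None,fx=2.9,fy=2.9,interpolation=2))
```

```text
(no output)
```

View pics/top0.png

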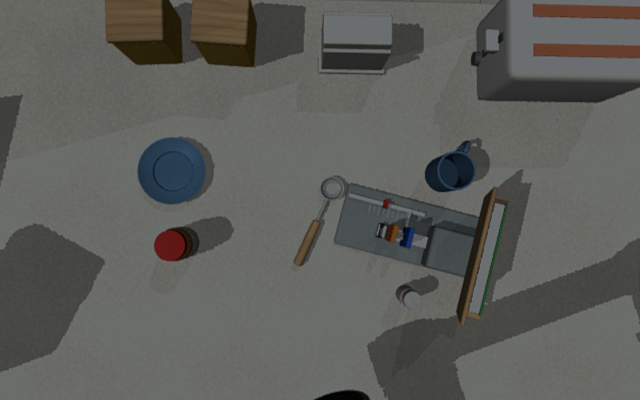

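View pics/topc.png

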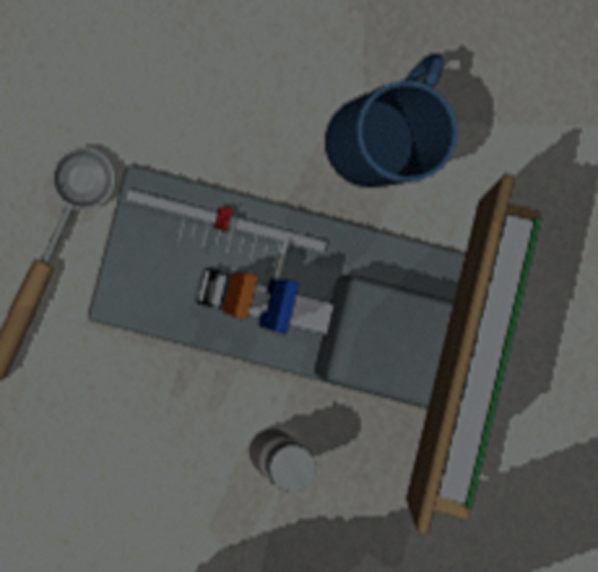

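View pics/scenec.png

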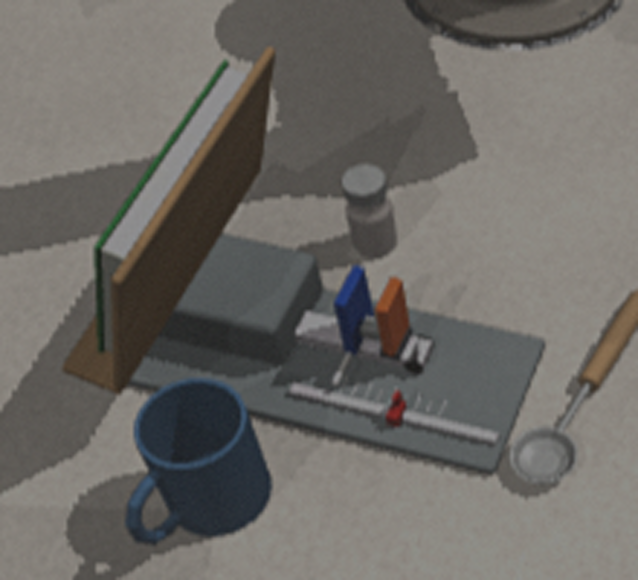

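View pics/scene0.png

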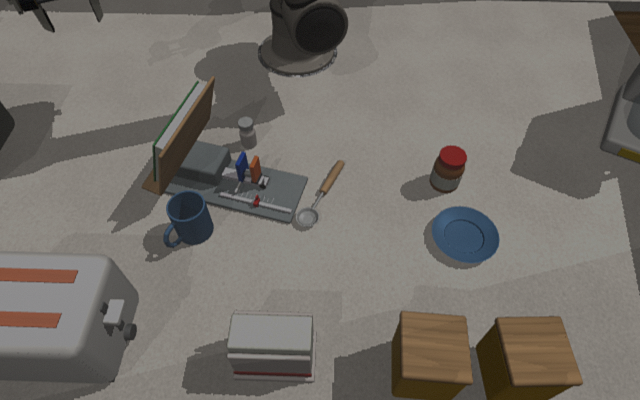

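Both views show the stand with its +y axis pointing image-left in the top view. In that crop, the plate is near (280,305), the lever near (240,295) and the pointer near (223,217). Next I fit the stand pose.

```bash
cat > h.py <<'E'
import numpy as np
from scipy.optimize import least_squares
CAM={"scene":(449.94926,322.60819,201.93292,np.array([[-0.0313,0.8117,-0.5833,1.1245],[0.9995,0.0272,-0.0158,0.1083],[0.003,-0.5835,-0.8121,0.8113],[0,0,0,1]])),
"top":(428.99635,320.2735,196.90703,np.array([[0.007,-0.9991,0.0414,0.5351],[-0.9994,-0.0084,-0.0332,0.1142],[0.0335,-0.0411,-0.9986,0.9046],[0,0,0,1]]))}
def proj(c,P):
    f,cx,cy,T=CAM[c]; p=np.linalg.inv(T)@np.append(P,1); return np.array([f*p[0]/p[2]+cx,f*p[1]/p[2]+cy])
def ray(c,u,v,z):
    f,cx,cy,T=CAM[c]; d=T[:3,:3]@np.array([(u-cx)/f,(v-cy)/f,1]); o=T[:3,3]; return o+d*(z-o[2])/d[2]
def w(pose,q):
    x,y,a=pose; c,s=np.cos(a),np.sin(a); return np.array([x+c*q[0]-s*q[1],y+s*q[0]+c*q[1],q[2]])
def st(pose,P):
    x,y,a=pose; c,s=np.cos(a),np.sin(a); d=np.array(P[:2])-[x,y]; return np.array([c*d[0]+s*d[1],-s*d[0]+c*d[1]])
E
cat > fit.py <<'E'
from h import *
t=lambda u,v:(u/2.6+300,v/2.6+120)
s=lambda u,v:(u/2.9+120,v/2.9+60)
obs=[("top",t(132,165),(.08,.135,.01)),("top",t(90,318),(-.05,.135,.01)),
("scene",s(543,340),(-.05,.135,.01)),("scene",s(493,470),(.08,.135,.008)),
("top",t(284,240),(.048,0,.026)),("scene",s(337,384),(.048,0,.026)),
("top",t(425,407),None)]
obs=obs[:-1]
def f(p): return np.concatenate([proj(c,w(p,q))-o for c,o,q in obs])
r=least_squares(f,[.5,-.08,-.2]); print(r.x,np.round(r.fun,1))
p=r.x
print("mark top",st(p,ray("top",*t(226,209),.033)),st(p,ray("top",*t(219,226),.033)), "scene",st(p,ray("scene",*s(399,394),.033)))
print("needle",st(p,ray("top",*t(284,240),.026)),st(p,ray("scene",*s(337,384),.026)))
for n,q in dict(bed1=(-.05,-.05,.01),bed2=(.08,-.05,.01),bed3=(.08,.135,.01),bed4=(-.05,.135,.01),pl=(.02,0,.085),pl2=(-.02,0,.085),pad=(.017,.034,.085),pad2=(-.017,.034,.085)).items():
    a,b=proj("top",w(p,q)),proj("scene",w(p,q)); print(n,(a-[300,120])*2.6,(b-[120,60])*2.9)
for y in (.025,.029): print(w(p,(0,y,.04)))
E
python3 fit.py
```

```text
[ 0.49365142 -0.08788456 -0.24160185] [-1.6 -1.3 -0.6  0.2 -0.1 -1.1 -0.4  0.4  0.3  0.5 -1.4 -0.4]
mark top [0.06074555 0.05278604] [0.04640469 0.05494098] scene [0.04891248 0.05411611]
needle [0.04885029 0.00081997] [0.04813412 0.00340837]
bed1 [311.13156827 374.87976521] [324.23800333 288.36095355]
bed2 [348.82261423 218.26203794] [258.23949671 413.86098013]
bed3 [127.87198387 161.61959535] [491.55379909 469.62936443]
bed4 [ 88.45942754 318.56509223] [542.80933027 336.67057876]
pl [295.06386431 277.70739172] [334.82910003 304.53535308]
pl2 [282.28943696 330.4055436 ] [355.15022398 265.05301199]
pad [249.71895288 270.34312942] [380.14615722 311.23959697]
pad2 [238.76234425 315.15541021] [396.64556902 277.30493196]
[ 0.49963288 -0.06361066  0.04      ]
[ 0.50058991 -0.05972683  0.04      ]
```

{"method": "move_arm", "body": {
  "increments": [
    [84,0,0,-20,0,0,0.176],
    [84,0,0,-20,0,0,0.176],
    [84,0,0,-20,0,0,0.176],
    [84,0,0,0,0,0,0.176],
    [84,0,0,0,0,0,0]
  ],
  "newtons": 20
}}

```text
time: 1.62
tool_pos: [0.2348, -0.4693, 0.2884]
tool_rot: [3.141, 0.001, -1.831]
contact_force: [0.3, 0.0, 0.1]
opening: 0.0839
```

```bash
cat > go.py <<'E'
import sys
from h import *
from cell import robot
from scipy.spatial.transform import Rotation as Ro
P=np.array([float(v) for v in sys.argv[1:5]]) # pose x y a, unused 4th
s=robot.observe(); R=Ro.from_euler("xyz",s["tool_rot"])
tgt=w(P[:3],[float(v) for v in sys.argv[5:8]])
print("t",s["time"],"pos",s["tool_pos"].round(4),"st",st(P[:3],s["tool_pos"]).round(4),"open",s["opening"],"F",s["contact_force"].round(2))
print("d mm tool",(R.inv().apply(tgt-s["tool_pos"])*1000).round(1))
a=P[2]; Rt=Ro.from_matrix(np.array([[np.sin(a),-np.cos(a),0],[-np.cos(a),-np.sin(a),0],[0,0,-1]]).T @ np.eye(3)) if 0 else Ro.from_matrix(np.column_stack([[np.sin(a),-np.cos(a),0],[-np.cos(a),-np.sin(a),0],[0,0,-1]]))
print("rotvec tool",(R.inv()*Rt).as_rotvec().round(4))
E
python3 go.py 0.4937 -0.0879 -0.2416 0 0 .022 .2
```

```text
t 1.625 pos [ 0.2348 -0.4693  0.2884] st [-0.1601 -0.4323] open 0.08386563925631424 F [0.28 0.02 0.07]
d mm tool [-457.2 -151.5   88.6]
rotvec tool [ 0.0004  0.0006 -0.0189]
```

{"method": "move_arm", "body": {
  "increments": [
    [84,-57,-19,0,0,0,-0.019],
    [84,-57,-19,0,0,0,0],
    [84,-57,-19,0,0,0,0],
    [84,-57,-19,0,0,0,0],
    [84,-57,-19,0,0,0,0],
    [84,-57,-19,0,0,0,0],
    [84,-57,-19,0,0,0,0],
    [84,-50,-17,0,0,0,0],
    [84,0,0,0,0,0,0]
  ]
}}

```text
time: 2.75
tool_pos: [0.4896, -0.0543, 0.2865]
tool_rot: [3.141, 0.002, -1.775]
contact_force: [0.8, -1.0, 0.4]
opening: 0.0839
```

```bash
python3 go.py 0.4937 -0.0879 -0.2416 0 0 .022 .11
```

```text
t 2.75 pos [ 0.4896 -0.0543  0.2865] st [-0.012   0.0316] open 0.0839398755315215 F [ 0.77 -1.03  0.36]
d mm tool [ 10.4 -11.7 176.4]
rotvec tool [0.0008 0.0018 0.0369]
```

{"method": "move_arm", "body": {
  "increments": [
    [84,10,-12,50,0,0,0.037],
    [84,0,0,50,0,0,0],
    [84,0,0,50,0,0,0],
    [84,0,0,0,0,0,0]
  ]
}}

```text
time: 3.25
tool_pos: [0.4992, -0.0691, 0.1335]
tool_rot: [-3.14, -0.0, -1.801]
contact_force: [0.1, 0.2, 0.1]
opening: 0.0839
```

```bash
python3 go.py 0.4937 -0.0879 -0.2416 0 0 .022 .042
python3 - <<'E'
from cell import robot
import cv2
for c,(x,y,f) in dict(scene=(120,60,2.9),top=(300,120,2.6)).items():
    a=robot.read_camera(c)["img"][y:y+200,x:x+220,::-1]; cv2.imwrite(f"pics/{c}1.png",cv2.resize(a,None,fx=f,fy=f,interpolation=2))
E
```

```text
t 3.25 pos [ 0.4992 -0.0691  0.1335] st [0.0008 0.0195] open 0.08385976952194699 F [0.13 0.16 0.13]
d mm tool [-2.5  0.9 91.5]
rotvec tool [-0.0013 -0.      0.0114]
```

View pics/scene1.png

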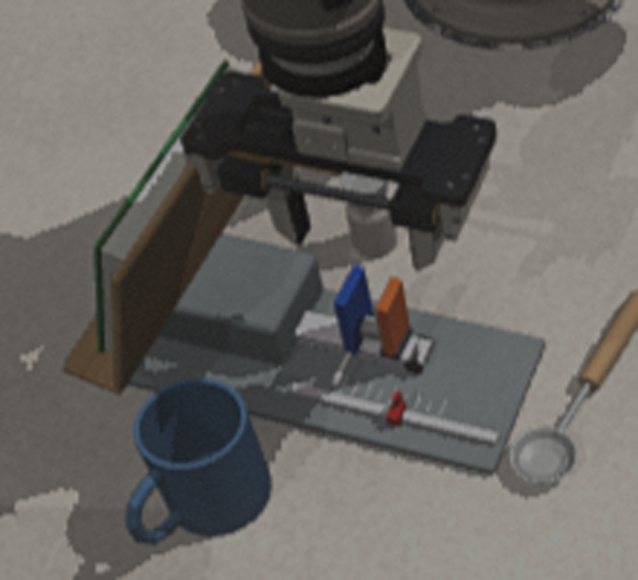

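View pics/top1.png

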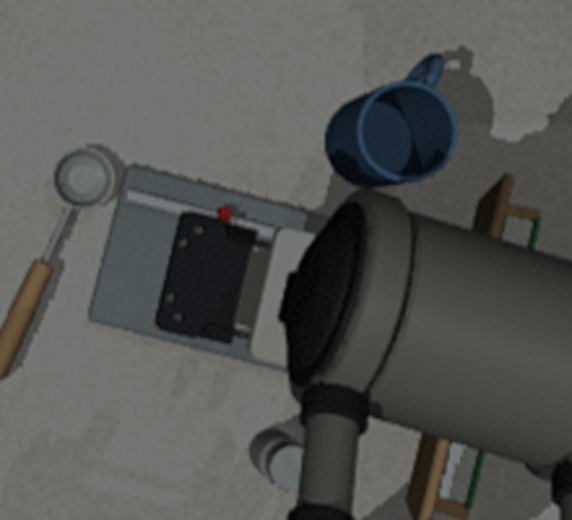

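The scene view shows the fingers straddling the plate and pad, with the easel clear. I descend now.

{"method": "move_arm", "body": {
  "increments": [
    [84,-3,1,30,0,0,0.011],
    [84,0,0,30,0,0,0],
    [84,0,0,30,0,0,0],
    [84,0,0,0,0,0,0]
  ]
}}

```text
time: 3.85
tool_pos: [0.5116, -0.0706, 0.0568]
tool_rot: [-3.11, -0.002, -1.811]
contact_force: [0.4, 0.5, 0.9]
opening: 0.0839
```

```bash
python3 go.py 0.4937 -0.0879 -0.2416 0 0 .022 .042
python3 - <<'E'
from cell import robot
import cv2
for c,(x,y,f) in dict(scene=(170,110,4.5)).items():
    a=robot.read_camera(c)["img"][y:y+130,x:x+170,::-1]; cv2.imwrite(f"pics/{c}2.png",cv2.resize(a,None,fx=f,fy=f,interpolation=2))
E
```

```text
t 3.85 pos [ 0.5116 -0.0706  0.0568] st [0.0133 0.021 ] open 0.08389393244575166 F [0.45 0.53 0.89]
d mm tool [-1.  13.7 14.4]
rotvec tool [-0.0321 -0.0016  0.0019]
```

View pics/scene2.png

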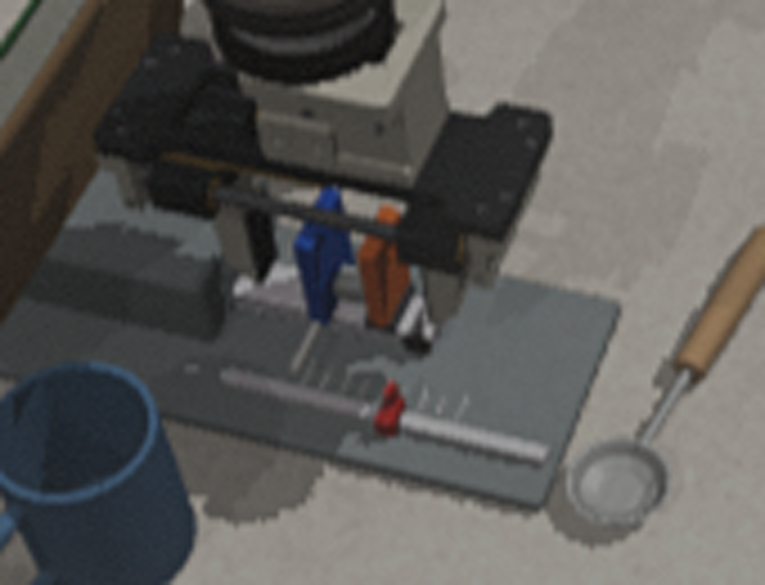

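```bash
python3 -c "
from cell import robot
s=robot.observe();print(s['qpos'].round(3),s['qvel'].round(3),s['tool_pos'],s['tool_rot'],s['contact_force'])"
```

```text
[-0.285  0.514  1.786 -0.     0.806  1.525] [ 0.002 -0.02  -0.016  0.001 -0.001  0.006] [ 0.51281199 -0.07095031  0.05819997] [-3.10630033e+00 -1.78843335e-03 -1.81057988e+00] [ 0.49504112 -0.0977513   0.20309462]
```

Run:
```python
from cell import robot
import cv2
for c in("scene","top"):
    a=robot.read_camera(c)["img"][:,:,::-1]; cv2.imwrite(f"pics/{c}3.png",a[:270] if c=="scene" else a[100:,240:])
s=robot.observe();print(s['time'],s['qpos'].round(4),s['qvel'].round(3),s['tool_pos'],s['tool_rot'],s['contact_force'],s['joint_efforts'])
```

```text
4.0 [-2.8530e-01  5.1310e-01  1.7868e+00 -2.0000e-04  8.0540e-01  1.5257e+00] [ 0.001  0.003  0.011  0.001 -0.007  0.002] [ 0.51295749 -0.07086732  0.05851199] [-3.10527502e+00 -1.76476333e-03 -1.81087161e+00] [-0.37123797 -0.42899867 -0.89837032] [-4.78872447e-02 -4.46051323e+01 -1.77016872e+01  2.60512711e-02
 -2.27491013e-01 -1.06131379e-02]
```

View pics/scene3.png

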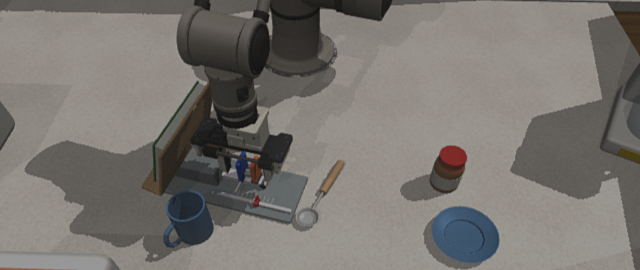

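View pics/top3.png

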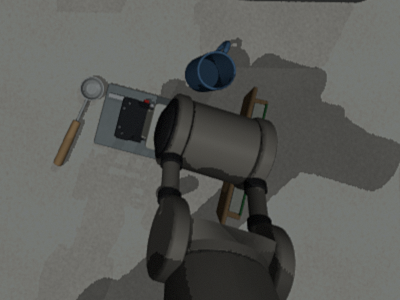

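Nothing is in contact. The offset looks like tracking lag from the fast rows, so I use slower steps.

{"method": "move_arm", "body": {
  "increments": [
    [84,0,5,0,-0.017,0,0],
    [84,0,5,0,-0.017,0,0],
    [84,0,4,3,0,0,0],
    [84,0,0,3,0,0,0],
    [84,0,0,0,0,0,0]
  ]
}}

```text
time: 4.62
tool_pos: [0.4999, -0.0677, 0.0549]
tool_rot: [-3.137, -0.002, -1.81]
contact_force: [-0.0, 0.6, 0.2]
opening: 0.0841
```

```bash
python3 go.py 0.4937 -0.0879 -0.2416 0 0 .022 .042
```

```text
t 4.625 pos [ 0.4999 -0.0677  0.0549] st [0.0012 0.021 ] open 0.08406342705432579 F [-0.03  0.64  0.24]
d mm tool [-1.   1.2 12.9]
rotvec tool [-0.0049 -0.0021  0.0021]
```

{"method": "move_arm", "body": {
  "increments": [
    [84,0,1,4,-0.005,0,0],
    [84,0,0,4,0,0,0],
    [84,0,0,4,0,0,0],
    [84,0,0,0,0,0,0]
  ]
}}

```text
time: 5.12
tool_pos: [0.4987, -0.0675, 0.0416]
tool_rot: [3.14, -0.002, -1.81]
contact_force: [0.0, -0.4, -0.3]
opening: 0.0845
```

```bash
python3 go.py 0.4937 -0.0879 -0.2416 0 0 .022 .042
cat > pic.py <<'E'
import sys
from cell import robot
import cv2
for c,(x,y,f) in dict(scene=(190,120,6),top=(330,175,6)).items():
    a=robot.read_camera(c)["img"][y:y+100,x:x+130,::-1]; cv2.imwrite(f"pics/{c}{sys.argv[1]}.png",cv2.resize(a,None,fx=f,fy=f,interpolation=2))
E
python3 pic.py 4
```

```text
t 5.125 pos [ 0.4987 -0.0675  0.0416] st [-0.0001  0.021 ] open 0.08450574046109977 F [ 0.   -0.36 -0.34]
d mm tool [-1.  -0.1 -0.4]
rotvec tool [ 0.0014 -0.002   0.002 ]
```

View pics/scene4.png

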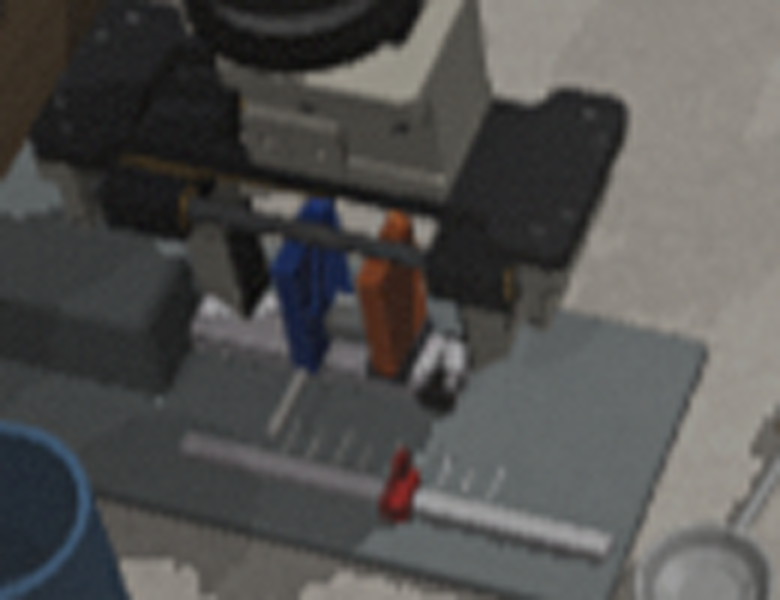

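View pics/top4.png

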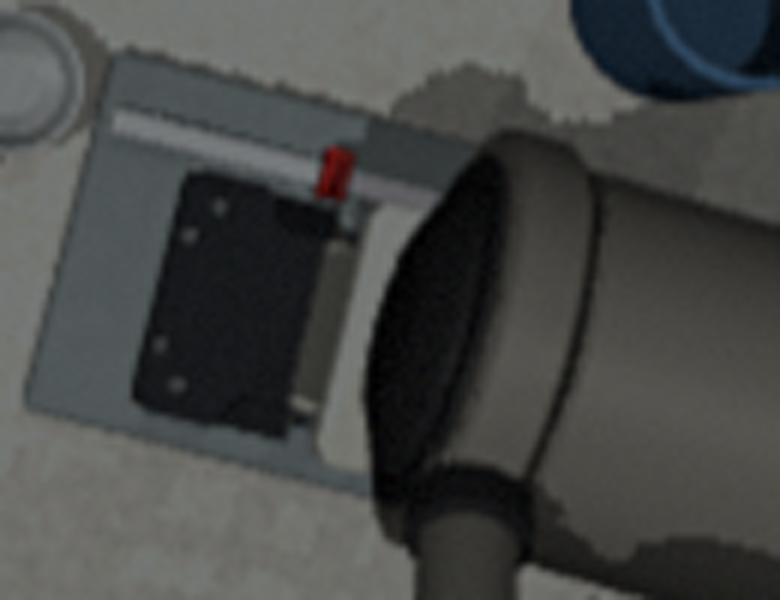

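Run:
```python
from h import *
import cv2
p=[.49365,-.08788,-.2416]
for c in("scene","top"):
    a=cv2.imread(f"pics/{c}0.png").astype(int)
    m=(a[:,:,2]>1.7*a[:,:,1])&(a[:,:,2]>1.7*a[:,:,0])&(a[:,:,2]>50)
    if c=="scene": m[:170]=0;m[220:]=0;m[:,:220]=0;m[:,300:]=0
    else: m[:180]=0;m[230:]=0;m[:,:360]=0;m[:,410:]=0
    v,u=np.nonzero(m); print(c,len(u),u.mean(),v.mean(),u.min(),u.max(),v.min(),v.max())
    for z in (.02,.026,.033): print(z,st(p,ray(c,u.mean(),v.mean(),z)))
    print(np.c_[u,v].tolist())
for nm,sl in(("scene",(175,205,225,275)),("top",(200,235,370,425))):
    a=cv2.imread(f"pics/{nm}0.png")[sl[0]:sl[1],sl[2]:sl[3]]
    cv2.imwrite(f"pics/{nm}z.png",cv2.resize(a,None,fx=14,fy=14,interpolation=0))
```

```text
scene 87 255.88505747126436 187.26436781609195 251 259 170 206
0.02 [0.01903427 0.03737861]
0.026 [0.02317851 0.03968397]
0.033 [0.02801346 0.04237355]
[[254, 170], [255, 170], [256, 170], [258, 170], [259, 170], [251, 171], [253, 171], [254, 171], [256, 171], [257, 171], [258, 171], [259, 171], [252, 172], [253, 172], [254, 172], [255, 172], [257, 172], [258, 172], [259, 172], [254, 173], [256, 173], [257, 173], [258, 173], [259, 173], [252, 174], [255, 174], [256, 174], [257, 174], [258, 174], [255, 175], [257, 175], [252, 176], [255, 176], [256, 176], [257, 176], [255, 177], [256, 177], [255, 178], [256, 178], [253, 179], [255, 179], [256, 179], [254, 181], [255, 181], [256, 195], [257, 195], [256, 196], [257, 196], [256, 197], [257, 197], [256, 198], [257, 198], [258, 198], [256, 199], [257, 199], [258, 199], [259, 199], [255, 200], [256, 200], [257, 200], [258, 200], [259, 200], [254, 201], [255, 201], [256, 201], [257, 201], [258, 201], [254, 202], [255, 202], [256, 202], [257, 202], [258, 202], [253, 203], [254, 203], [255, 203], [256, 203], [257, 203], [253, 204], [254, 204],
[... 350 characters left out ...]
01], [384, 202], [385, 202], [386, 202], [387, 202], [388, 202], [384, 203], [385, 203], [386, 203], [387, 203], [388, 203], [383, 204], [384, 204], [385, 204], [386, 204], [387, 204], [383, 205], [384, 205], [385, 205], [386, 205], [387, 205], [383, 206], [384, 206], [385, 206], [386, 206], [387, 206], [383, 207], [384, 207], [385, 207], [386, 207], [387, 207], [386, 208], [392, 225], [393, 225], [394, 225], [389, 226], [390, 226], [391, 226], [392, 226], [393, 226], [394, 226], [395, 226], [396, 226], [389, 227], [390, 227], [391, 227], [392, 227], [393, 227], [394, 227], [389, 228], [390, 228], [391, 228], [392, 228], [393, 228], [389, 229], [390, 229], [391, 229], [392, 229], [393, 229]]
```

View pics/scenez.png

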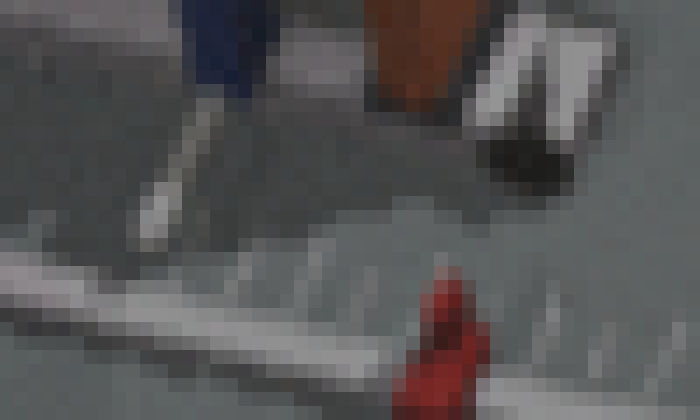

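View pics/topz.png

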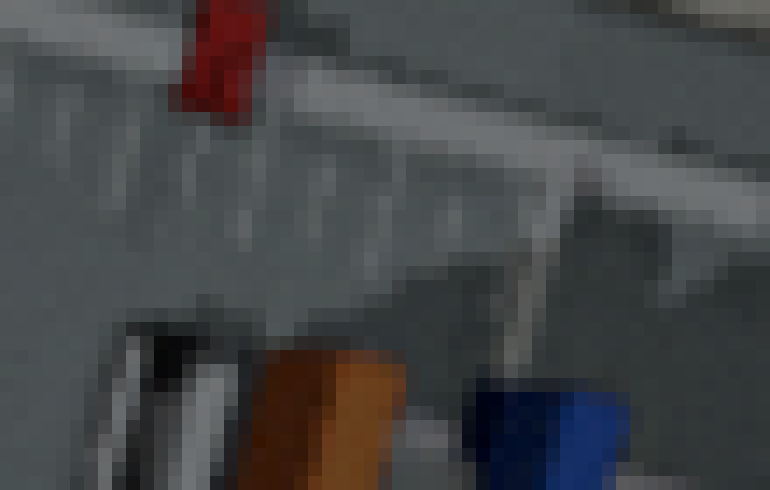

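Run:
```python
from h import *
p=[.49365,-.08788,-.2416]
print("needle top",st(p,ray("top",408.9,214.3,.026)),st(p,ray("top",406.7,226.4,.026)))
print("needle scene",st(p,ray("scene",225+150/14,175+245/14,.026)),st(p,ray("scene",225+205/14,175+105/14,.026)))
for z in(.022,.028,.033):print(z,"mark top",st(p,ray("top",385.9,204.2,z)),"near end",st(p,ray("top",330+0+55.5-0,208,z)))
print("mark scene fin tip",st(p,ray("scene",225+445/14,175+270/14,.033)))
for pt in(.046,.05,.054): print(pt,[proj("scene",w(p,(x,pt+.002,z))).round(1).tolist() for x,z in((.056,.033),(.056,.027),(.074,.021))],[proj("top",w(p,(x,pt,z))).round(1).tolist() for x,z in((.056,.033),(.056,.021),(.074,.021),(.074,.033))])
```

```text
needle top [0.04469613 0.0005058 ] [ 0.01939312 -0.00098967]
needle scene [0.04864741 0.00245993] [0.02044635 0.0003618 ]
0.022 mark top [0.05342165 0.05101524] near end [0.04558403 0.0499353 ]
0.028 mark top [0.0530034  0.05206972] near end [0.04521906 0.05099711]
0.033 mark top [0.05265486 0.05294844] near end [0.04491492 0.05188196]
mark scene fin tip [0.04541218 0.05097131]
0.046 [[253.7, 197.8], [254.1, 199.4], [251.4, 207.6]] [[389.6, 203.5], [388.4, 203.6], [390.5, 195.2], [391.7, 194.9]]
0.05 [[255.5, 198.2], [255.8, 199.9], [253.2, 208.0]] [[387.7, 203.0], [386.6, 203.1], [388.6, 194.7], [389.8, 194.4]]
0.054 [[257.3, 198.6], [257.6, 200.3], [254.9, 208.5]] [[385.8, 202.5], [384.7, 202.7], [386.8, 194.2], [387.9, 194.0]]
```

{"method": "move_arm", "body": {
  "increments": [
    [70,0,0,0,0,0,0],
    [62,0,0,0,0,0,0],
    [58,0,0,0,0,0,0],
    [58,0,0,0,0,0,0],
    [58,-4,0,0,0,0,0],
    [58,-4,0,0,0,0,0],
    [58,-4,0,0,0,0,0],
    [58,-4,0,0,0,0,0],
    [58,0,0,0,0,0,0]
  ]
}}

```text
time: 6.35
tool_pos: [0.5032, -0.0521, 0.0424]
tool_rot: [-3.141, -0.004, -1.81]
contact_force: [-0.8, -2.8, -0.1]
opening: 0.0582
```

```bash
python3 go.py 0.4937 -0.0879 -0.2416 0 0 .074 .042; python3 pic.py 5
```

```text
t 6.35 pos [ 0.5032 -0.0521  0.0424] st [0.0006 0.0371] open 0.058155965489595125 F [-0.76 -2.85 -0.13]
d mm tool [-36.9   0.5   0.2]
rotvec tool [-0.0004 -0.0037  0.0023]
```

View pics/scene5.png

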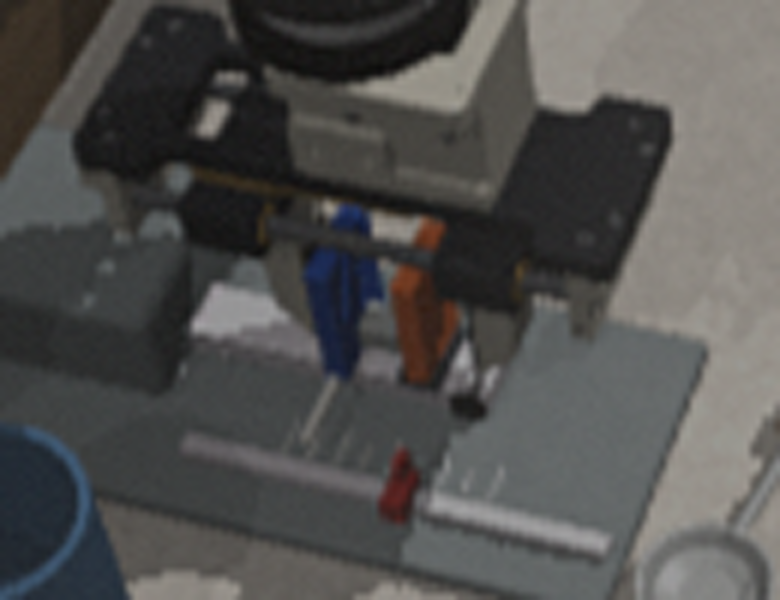

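{"method": "move_arm", "body": {
  "increments": [
    [58,-4,0,0,0,0,0],
    [58,-4,0,0,0,0,0],
    [58,-4,0,0,0,0,0],
    [58,-4,0,0,0,0,0],
    [58,-4,0,0,0,0,0],
    [58,-4,0,0,0,0,0],
    [58,-4,0,0,0,0,0],
    [58,-3,0,0,0,0,0],
    [58,0,0,0,0,0,0],
    [58,0,0,0,0,0,0]
  ]
}}

```text
time: 7.7
tool_pos: [0.5111, -0.0209, 0.0423]
tool_rot: [-3.141, -0.006, -1.809]
contact_force: [0.2, -6.0, 0.0]
opening: 0.0577
```

```bash
python3 go.py 0.4937 -0.0879 -0.2416 0 0 .074 .042; python3 pic.py 6
```

```text
t 7.7 pos [ 0.5111 -0.0209  0.0423] st [0.0009 0.0692] open 0.05772115142991559 F [ 0.19 -6.03  0.03]
d mm tool [-4.8  0.9  0.3]
rotvec tool [-0.001  -0.0057  0.003 ]
```

View pics/scene6.png

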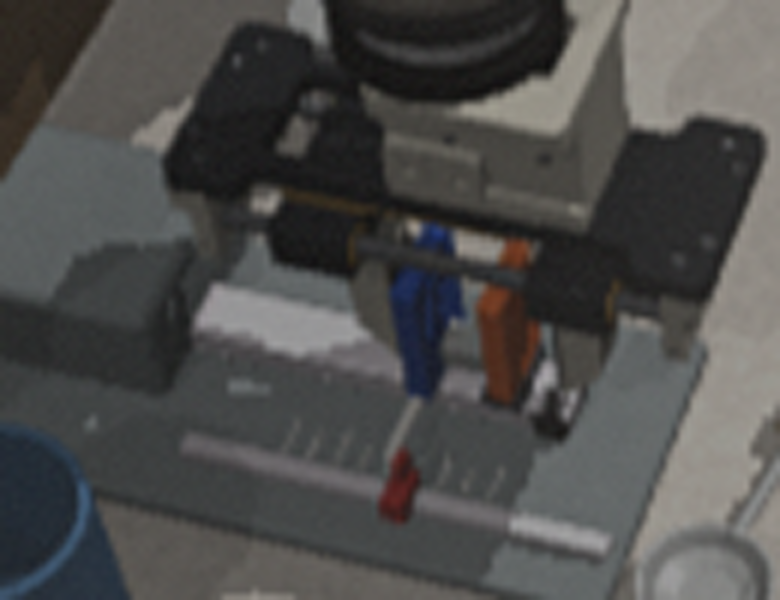

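View pics/top6.png

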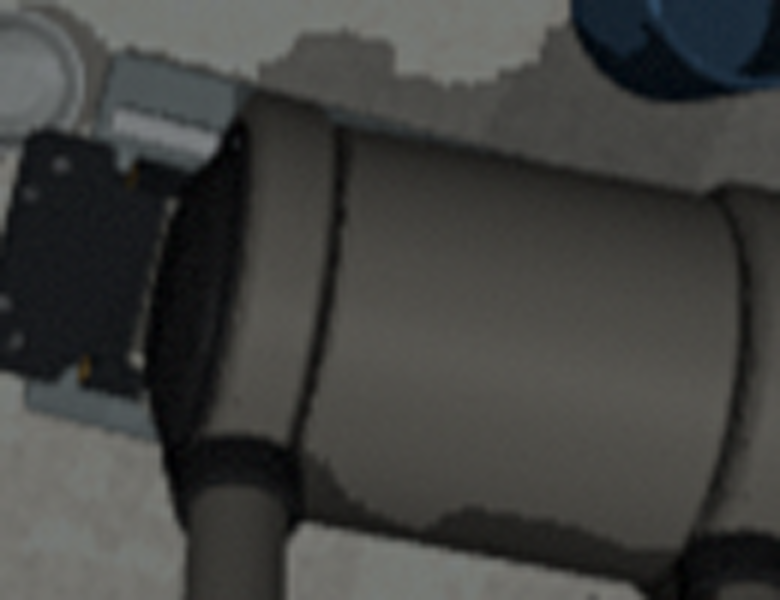

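The pull works: the force is 6 N and the leg is at about 45 mm. I go about 5 mm further, then measure alignment precisely.

{"method": "move_arm", "body": {
  "increments": [
    [58,-3,-1,0,0,0.003,0],
    [58,-2,0,0,0,0.003,0],
    [58,0,0,0,0,0,0],
    [58,0,0,0,0,0,0]
  ]
}}

```text
time: 8.3
tool_pos: [0.5123, -0.0161, 0.0421]
tool_rot: [3.14, -0.013, -1.809]
contact_force: [-1.4, -5.6, -0.2]
opening: 0.0585
```

```bash
python3 go.py 0.4937 -0.0879 -0.2416 0 0 .074 .042
cat > zoom.py <<'E'
import sys
from cell import robot
import cv2,numpy as np
a=np.mean([robot.read_camera("scene")["img"][:,:,::-1].astype(float) for _ in range(6)],0)
np.save(f"pics/s{sys.argv[1]}.npy",a)
b=np.clip(a[178:210,235:283]*1.6,0,255).astype(np.uint8)
cv2.imwrite(f"pics/z{sys.argv[1]}.png",cv2.resize(b,None,fx=16,fy=16,interpolation=0))
E
python3 zoom.py 7
```

```text
t 8.3 pos [ 0.5123 -0.0161  0.0421] st [0.0008 0.0741] open 0.05847553122778311 F [-1.41 -5.63 -0.22]
d mm tool [0.1 0.8 0.1]
rotvec tool [ 0.0014 -0.013   0.0031]
```

View pics/z7.png

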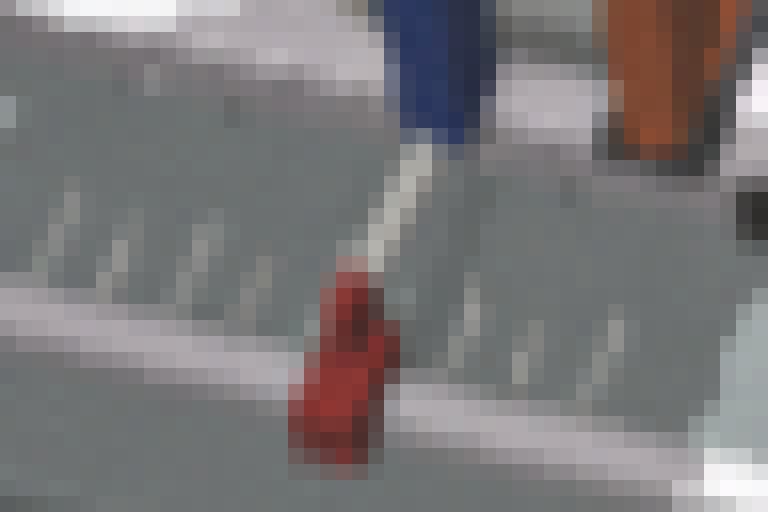

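```bash
cat > al.py <<'E'
import sys
from h import *
a=np.load(f"pics/s{sys.argv[1]}.npy"); p=[.49365,-.08788,-.2416]
# needle: local brightness centroid per row
rows=[];us=[]
L=float(sys.argv[2])
for r in range(187,195):
    # predicted needle col
    xs=np.linspace(.02,.05,61); pr=np.array([proj("scene",w(p,(x,L,.026))) for x in xs])
    u0=np.interp(r+.5,pr[:,1],pr[:,0]); c0=int(round(u0))
    seg=a[r,c0-7:c0+8]; g=seg.mean(1); cols=np.arange(c0-7,c0+8)+.5
    sat=(seg.max(1)-seg.min(1))>25; bg=np.median(g[~sat]) ; wt=np.clip(g-bg-8,0,None); wt[sat]=0
    if wt.sum()>10: rows.append(r+.5);us.append((wt*cols).sum()/wt.sum()); print(r,round(us[-1],2),round(u0,2),wt.round(0).astype(int))
k=np.polyfit(rows,us,1);print("slope",k, "model slope",(pr[-1]-pr[0])[0]/(pr[-1]-pr[0])[1])
for r in range(193,207):
    s=a[r,248:266]; red=np.clip(s[:,2]-1.3*s[:,:2].mean(1),0,None); print(r,red.round(0).astype(int), round((red*(np.arange(248,266)+.5)).sum()/max(red.sum(),1),2))
E
python3 al.py 7 .050
```

```text
187 261.2 260.65 [ 0  0  0  0  0  0 10 24  0  0  0  0  0  0  0]
188 261.0 260.2 [ 0  0  0  0  0  0  0 26 26  0  0  0  0  0  0]
189 260.45 259.75 [ 0  0  0  0  0  0 13 32 10  0  0  0  0  0  0]
190 259.99 259.29 [ 0  0  0  0  0  0  0 26 26  0  0  0  0  0  0]
191 259.46 258.84 [ 0  0  0  0  0  0 14 31 11  0  0  0  0  0  0]
192 258.99 258.38 [ 0  0  0  0  0  0  0 27 26  0  0  0  0  0  0]
193 258.35 257.93 [ 0  0  0  0  0  3 14 32 10  0  0  0  0  0  0]
194 258.13 257.47 [ 0  0  0  0  0  0  2  8 24  0  0  0  0  0  0]
slope [ -0.4714961  349.75273202] model slope -0.45447526875510075
193 [0 0 0 0 0 0 0 0 0 0 0 0 0 0 0 0 0 0] 0.0
194 [0 0 0 0 0 0 0 0 0 0 0 0 0 0 0 0 0 0] 0.0
195 [ 0  0  0  0  0  0  0  0 22 21  0  0  0  0  0  0  0  0] 256.99
196 [ 0  0  0  0  0  0  0 10 39 30  0  0  0  0  0  0  0  0] 256.76
197 [ 0  0  0  0  0  0  0 17 34 18  2  0  0  0  0  0  0  0] 256.56
198 [ 0  0  0  0  0  0  0 15 25 11 21  6  0  0  0  0  0  0] 257.22
199 [ 0  0  0  0  0  0  0 22 23 18 39 20  0  0  0  0  0  0] 257.6
200 [ 0  0  0  0  0  0  5 36 35 35 37 13  0  0  0  0  0  0] 257.13
201 [ 0  0  0  0  0  0 21 42 42 44 24  0  0  0  0  0  0  0] 256.54
202 [ 0  0  0  0  0  1 36 43 43 42 11  0  0  0  0  0  0  0] 256.2
203 [ 0  0  0  0  0 21 41 46 44 29  3  0  0  0  0  0  0  0] 255.65
204 [ 0  0  0  0  0 19 30 34 33 14  0  0  0  0  0  0  0  0] 255.46
205 [ 0  0  0  0  0  5 19 21 22 11  0  0  0  0  0  0  0  0] 255.7
206 [ 0  0  0  0  0  0  1 14 29 10  0  0  0  0  0  0  0  0] 256.4
```

Run:
```python
from h import *
import cv2
a=cv2.imread("pics/top0.png").astype(float)
for r in range(198,211):
    s=a[r,378:396]; red=np.clip(s[:,2]-1.3*s[:,:2].mean(1),0,None); print(r,red.round(0).astype(int),round((red*(np.arange(378,396)+.5)).sum()/max(red.sum(),1),2))
for r in range(212,228): 
    print(r,a[r,400:416].mean(1).round(0).astype(int))
p=[.49365,-.08788,-.2416]
print([proj("top",w(p,(x,0,.026))).round(2).tolist() for x in(.02,.048)],[proj("top",w(p,(x,.05,z))).round(2).tolist() for x,z in((.047,.033),(.047,.022),(.065,.033),(.065,.022))])
```

```text
198 [0 0 0 0 0 0 0 0 0 0 0 0 0 0 0 0 0 0] 0.0
199 [ 0  0  0  0  0  0  0 17 10  0  0  0  0  0  0  0  0  0] 385.88
200 [ 0  0  0  0  0  0 27 69 60 48 33  0  0  0  0  0  0  0] 386.46
201 [ 0  0  0  0  0  0 45 74 72 75 56  1  0  0  0  0  0  0] 386.58
202 [ 0  0  0  0  0  0 51 75 71 72 55  0  0  0  0  0  0  0] 386.52
203 [ 0  0  0  0  0  0 64 69 60 60 32  0  0  0  0  0  0  0] 386.24
204 [ 0  0  0  0  0 21 71 59 58 56  9  0  0  0  0  0  0  0] 385.8
205 [ 0  0  0  0  0 38 67 51 66 45  0  0  0  0  0  0  0  0] 385.55
206 [ 0  0  0  0  7 58 62 55 69 38  0  0  0  0  0  0  0  0] 385.31
207 [ 0  0  0  0  2 32 43 51 70 35  0  0  0  0  0  0  0  0] 385.62
208 [ 0  0  0  0  0  0  0  3 21  7  0  0  0  0  0  0  0  0] 386.63
209 [0 0 0 0 0 0 0 0 0 0 0 0 0 0 0 0 0 0] 0.0
210 [0 0 0 0 0 0 0 0 0 0 0 0 0 0 0 0 0 0] 0.0
212 [ 71  73  74  70  75  76  86  89  94 105 106  87  90 103 112 112]
213 [ 77  75  78  73  73  73  79  84  83 105 100  73  74  94 106 111]
214 [ 77  81  89  79  78  78  80  93  91 109  89  54  53  74  85  88]
215 [ 79  86  97  82  80  76  78  95 101 106  72  46  44  50  59  55]
216 [ 82  89  93  83  80  79  81  93 108 104  57  45  47  50  48  45]
217 [81 86 88 81 82 81 77 76 98 87 52 51 51 52 51 46]
218 [81 81 70 66 65 67 69 66 84 73 52 51 53 55 53 51]
219 [67 63 50 51 47 53 66 74 83 64 52 51 54 52 53 52]
220 [52 52 50 46 48 56 66 85 84 56 52 51 52 52 52 52]
221 [52 53 53 48 54 68 64 87 78 53 50 53 53 51 52 51]
222 [53 53 52 47 52 64 68 87 71 54 53 54 53 54 53 52]
223 [52 53 49 46 46 54 76 83 65 54 54 54 55 53 53 55]
224 [54 52 47 48 48 59 87 84 58 52 53 56 54 53 53 53]
225 [52 52 47 50 52 63 90 79 55 51 53 54 54 53 51 54]
226 [53 53 48 48 40 56 78 64 53 53 53 55 53 51 53 53]
227 [52 51 50 40 23 34 48 41 37 37 40 46 46 48 52 53]
[[406.31, 226.0], [409.51, 212.81]] [[386.63, 207.24], [385.63, 207.33], [388.73, 198.71], [387.71, 198.9]]
```

```bash
python3 - <<'E'
import cv2,numpy as np
np.save("pics/s0.npy",cv2.imread("pics/scene0.png").astype(float))
E
python3 al.py 0 0.0 | head -10
python3 - <<'E'
from h import *
p=[.49365,-.08788,-.2416]
for L in(0,.05):print([proj("scene",w(p,(x,L,.026))).round(2).tolist() for x in(.02,.048)])
print([proj("scene",w(p,(x,.05+d,z))).round(2).tolist() for x,d,z in((.047,-.002,.033),(.047,.002,.033),(.047,.005,.022),(.065,-.005,.022),(.065,.005,.022),(.065,-.005,.01),(.065,.005,.01))])
E
python3 - <<'E'
import numpy as np
a=np.load("pics/s0.npy")
for r in range(182,194): print(r,a[r,230:246].mean(1).round(0).astype(int))
E
```

```text
187 237.57 237.01 [ 0  0  0  0  0  0  5 28  8  0  0  0  0  0  0]
188 236.91 236.51 [ 0  0  0  0  0  6 47 47  0  0  0  0  0  0  0]
189 236.57 236.02 [ 0  0  0  0  0  0 34 69 45  0  0  0  0  0  0]
190 236.22 235.53 [ 0  0  0  0  0  4 57 61 20  0  2  0  0  0  0]
191 235.56 235.03 [ 4  0  0  0  0  0 10 55 44  2  0  0  0  0  0]
192 236.55 234.54 [ 0  0  0  0  0  0  2 24 12  0  0  0  0  0  5]
193 230.25 234.43 [30  8  0  0  0  0  0  0  0  0  0  0  1  2  6]
194 228.78 234.43 [29 17 15 11  0  0  0  0  0  0  0  0  0  0  1]
slope [ -1.13744528 452.05460285] model slope -0.4931973975528676
193 [0 0 0 0 0 0 0 0 0 0 0 0 0 0 0 0 0 0] 0.0
[[239.57, 182.31], [234.77, 192.03]]
[[260.8, 187.17], [256.32, 197.04]]
[[255.23, 194.55], [256.98, 194.96], [258.86, 198.28], [251.57, 203.76], [255.93, 204.79], [252.26, 206.96], [256.58, 207.98]]
182 [65 65 65 66 65 66 65 64 67 91 89 58 56 64 73 71]
183 [ 65  66  67  65  67  67  65  65  79 102  80  65  60  62  68  65]
184 [66 67 68 66 63 63 62 68 93 94 69 64 65 60 62 66]
185 [ 65  65  63  64  65  64  65  75 101  82  64  65  65  60  60  65]
186 [64 66 63 64 64 62 67 92 93 67 61 67 65 59 63 65]
187 [ 62  67  64  67  63  64  77 100  80  63  64  65  61  60  65  66]
188 [ 66  68  67  65  63  79 121 120  73  63  65  62  62  63  65  67]
189 [ 65  65  65  62  69 108 142 118  70  69  65  62  64  66  67  65]
190 [ 63  66  64  66  80 132 136  96  71  77  61  60  64  67  64  63]
191 [ 65  65  67  65  85 130 119  77  70  72  63  60  65  71  69  65]
192 [62 63 64 63 76 98 86 66 74 69 63 60 79 92 87 84]
193 [ 65  66  65  64  62  67  66  77  83  84  85  88 112 104  98  97]
```

{"method": "move_arm", "body": {
  "increments": [
    [58,-1.2,-1,0,0,-0.012,-0.003],
    [58,0,0,0,0,0,0],
    [58,0,0,0,0,0,0]
  ]
}}

```text
time: 8.98
tool_pos: [0.5127, -0.0151, 0.0421]
tool_rot: [3.138, -0.001, -1.806]
contact_force: [-0.3, -5.1, 0.5]
opening: 0.0585
```

```bash
python3 go.py 0.4937 -0.0879 -0.2416 0 0 .0755 .042; python3 zoom.py 8; python3 al.py 8 .0515 | head -14
```

```text
t 8.975 pos [ 0.5127 -0.0151  0.0421] st [0.001  0.0753] open 0.05846896713836611 F [-0.33 -5.08  0.55]
d mm tool [-0.2  1.   0.1]
rotvec tool [ 0.0031 -0.0013  0.0063]
187 261.64 261.36 [ 0  0  0  0  0  0  0 24  4  0  0  0  0  0  0]
188 261.21 260.91 [ 0  0  0  0  0  0 13 32  0  0  0  0  0  0  0]
189 261.0 260.46 [ 0  0  0  0  0  0  0 26 26  0  0  0  0  0  0]
190 260.45 260.0 [ 0  0  0  0  0  0 14 32 11  0  0  0  0  0  0]
191 260.0 259.55 [ 0  0  0  0  0  0 26 26  0  0  0  0  0  0  0]
192 259.46 259.1 [ 0  0  0  0  0  0 14 32 12  0  0  0  0  0  0]
193 258.92 258.64 [ 0  0  0  0  2  0 27 26  0  0  0  0  0  0  0]
194 258.72 258.19 [ 0  0  0  0  0  1  0 29 12  0  0  0  0  0  0]
slope [ -0.43979947 344.17718125] model slope -0.4533138424957856
193 [0 0 0 0 0 0 0 0 0 0 0 0 0 0 0 0 0 0] 0.0
194 [0 0 0 0 0 0 0 0 0 0 0 0 0 0 0 0 0 0] 0.0
195 [ 0  0  0  0  0  0  0  0 22 21  0  0  0  0  0  0  0  0] 256.99
196 [ 0  0  0  0  0  0  0  9 40 29  0  0  0  0  0  0  0  0] 256.75
197 [ 0  0  0  0  0  0  0 18 35 17  0  0  0  0  0  0  0  0] 256.48
```

View pics/z8.png

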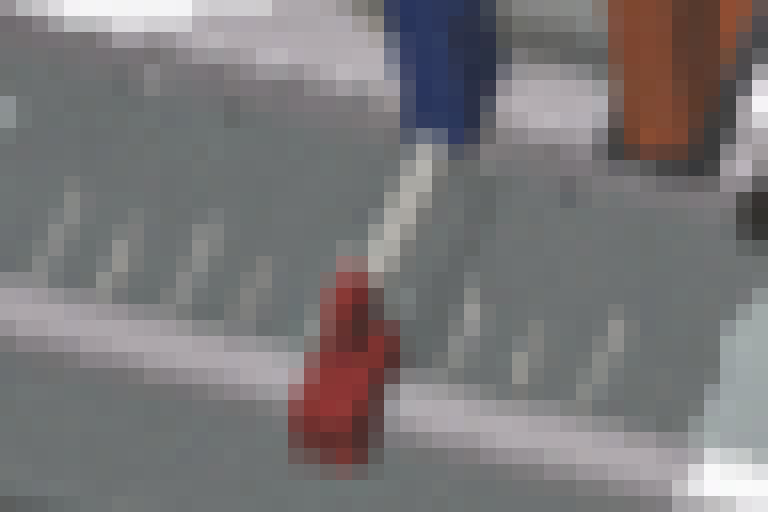

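Needle and pointer agree within about 0.2 mm (needle col 257.3 against 257.4 expected). I now close gradually, compensating with the arm so the inner finger stays put.

{"method": "move_arm", "body": {
  "increments": [
    [56,1,-0.3,0,0.003,0,0.003],
    [54,1,0,0,0,0,0.003],
    [52,1,0,0,0,0,0],
    [50,1,0,0,0,0,0],
    [50,0,0,0,0,0,0]
  ]
}}

```text
time: 9.9
tool_pos: [0.512, -0.0192, 0.0421]
tool_rot: [3.141, -0.003, -1.812]
contact_force: [-0.6, -6.5, -0.1]
opening: 0.0502
```

```bash
python3 go.py 0.4937 -0.0879 -0.2416 0 0 .0713 .042; python3 zoom.py 9; python3 al.py 9 .0515 | head -9
```

```text
t 9.9 pos [ 0.512  -0.0192  0.0421] st [0.0013 0.071 ] open 0.050171113184155375 F [-0.6  -6.48 -0.11]
d mm tool [-0.3  1.3  0.1]
rotvec tool [ 0.0003 -0.0026  0.0006]
187 261.34 261.36 [ 0  0  0  0  0  0  4 24  0  0  0  0  0  0  0]
188 261.03 260.91 [ 0  0  0  0  0  0 21 24  0  0  0  0  0  0  0]
189 260.63 260.46 [ 0  0  0  0  0  0  4 30 10  0  0  0  0  0  0]
190 260.1 260.0 [ 0  0  0  0  0  0 22 32  0  0  0  0  0  0  0]
191 259.91 259.55 [ 0  0  0  0  0  0 30 21  0  0  0  0  0  0  0]
192 259.2 259.1 [ 0  0  0  0  0  0 14 31  0  0  0  0  0  0  0]
193 258.98 258.64 [ 0  0  0  0  0  0 26 25  0  0  0  0  0  0  0]
194 258.63 258.19 [ 0  0  0  0  0  2  0 29 11  0  0  0  0  0  0]
slope [ -0.40186405 336.73300476] model slope -0.4533138424957856
```

{"method": "move_arm", "body": {
  "increments": [
    [48,0.9,-0.5,0,0,-0.002,0],
    [46,0.9,-0.5,0,0,0,0],
    [44,1,0,0,0,0,0],
    [42,1,0,0,0,0,0],
    [42,0,0,0,0,0,0]
  ]
}}

```text
time: 10.82
tool_pos: [0.5109, -0.0232, 0.0421]
tool_rot: [3.139, -0.002, -1.812]
contact_force: [-1.7, -6.1, 0.3]
opening: 0.042
```

```bash
python3 go.py 0.4937 -0.0879 -0.2416 0 0 .0671 .042; python3 zoom.py 10; python3 al.py 10 .0515 | head -9
```

```text
t 10.825 pos [ 0.5109 -0.0232  0.0421] st [0.0012 0.067 ] open 0.04197648627067191 F [-1.7  -6.1   0.34]
d mm tool [-0.1  1.2  0.1]
rotvec tool [ 0.0026 -0.0017  0.0009]
187 261.18 261.36 [ 0  0  0  0  0  0 11 24  0  0  0  0  0  0  0]
188 261.0 260.91 [ 0  0  0  0  0  0 25 25  0  0  0  0  0  0  0]
189 260.6 260.46 [ 0  0  0  0  0  0  6 31 10  0  0  0  0  0  0]
190 260.07 260.0 [ 0  0  0  0  0  0 21 28  0  0  0  0  0  0  0]
191 259.82 259.55 [ 0  0  0  0  0  1 31 16  0  0  0  0  0  0  0]
192 259.2 259.1 [ 0  0  0  0  0  0 15 32  1  0  0  0  0  0  0]
193 258.86 258.64 [ 0  0  0  0  1  0 28 20  0  0  0  0  0  0  0]
194 258.51 258.19 [ 0  0  0  0  0  2  0 29  4  0  0  0  0  0  0]
slope [ -0.40321027 336.91884838] model slope -0.4533138424957856
```

View pics/z10.png

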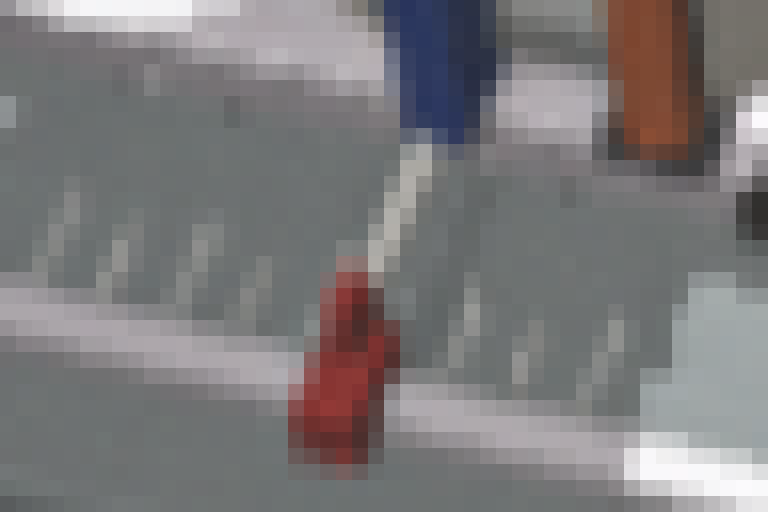

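{"method": "move_arm", "body": {
  "increments": [
    [40,0.8,-0.5,0,0.002,-0.002,0],
    [38,0.9,-0.3,0,0,0,0],
    [36,0.9,0,0,0,0,0],
    [34,0.9,0,0,0,0,0],
    [34,0,0,0,0,0,0]
  ]
}}

```text
time: 11.75
tool_pos: [0.51, -0.0268, 0.0421]
tool_rot: [3.139, -0.001, -1.812]
contact_force: [-0.7, -6.7, 0.7]
opening: 0.0341
```

```bash
python3 go.py 0.4937 -0.0879 -0.2416 0 0 .0631 .042; python3 zoom.py 11; python3 al.py 11 .0515 | head -9
```

```text
t 11.75 pos [ 0.51   -0.0268  0.0421] st [0.0013 0.0632] open 0.034141131826286454 F [-0.66 -6.68  0.74]
d mm tool [0.1 1.3 0.1]
rotvec tool [ 0.0023 -0.0008  0.0008]
187 261.39 261.36 [ 0  0  0  0  0  0  3 23  0  0  0  0  0  0  0]
188 261.08 260.91 [ 0  0  0  0  0  0 23 31  0  0  0  0  0  0  0]
189 260.9 260.46 [ 0  0  0  0  0  0  0 31 20  0  0  0  0  0  0]
190 260.21 260.0 [ 0  0  0  0  0  0 14 30  1  0  0  0  0  0  0]
191 259.96 259.55 [ 0  0  0  0  0  0 26 22  0  0  0  0  0  0  0]
192 259.41 259.1 [ 0  0  0  0  0  0 13 31  9  0  0  0  0  0  0]
193 258.97 258.64 [ 0  0  0  0  0  0 27 26  0  0  0  0  0  0  0]
194 258.67 258.19 [ 0  0  0  0  0  2  0 28 11  0  0  0  0  0  0]
slope [ -0.40816605 338.03405543] model slope -0.4533138424957856
```

View pics/z11.png

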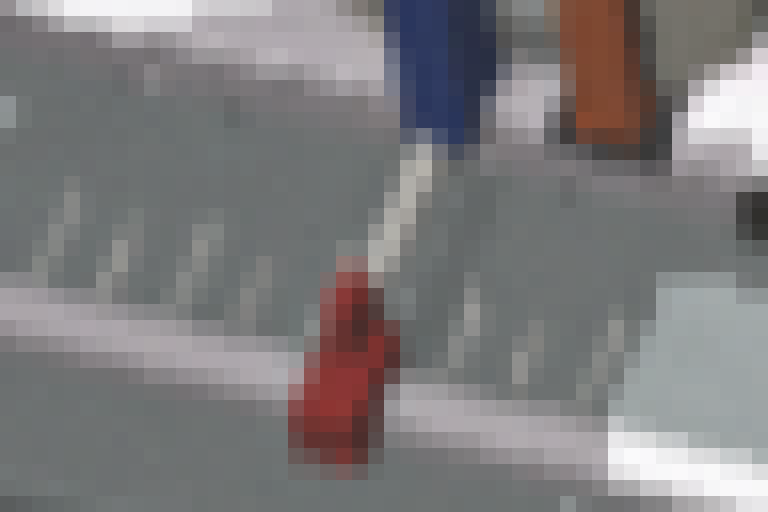

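The lever is sliding and the needle is still on the mark. I continue to the stop.

{"method": "move_arm", "body": {
  "increments": [
    [32,0.9,-0.5,0,0.002,0,0],
    [30,0.9,-0.5,0,0,0,0],
    [28,0.9,0,0,0,0,0],
    [26,0.9,0,0,0,0,0],
    [26,0,0,0,0,0,0]
  ]
}}

```text
time: 12.68
tool_pos: [0.5091, -0.0305, 0.0421]
tool_rot: [3.139, -0.002, -1.811]
contact_force: [-1.1, -5.5, 0.1]
opening: 0.0261
```

```bash
python3 go.py 0.4937 -0.0879 -0.2416 0 0 .0592 .042; python3 zoom.py 12; python3 al.py 12 .0515 | head -9
```

```text
t 12.675 pos [ 0.5091 -0.0305  0.0421] st [0.0012 0.0594] open 0.026127755043408512 F [-1.06 -5.53  0.14]
d mm tool [0.2 1.2 0.1]
rotvec tool [ 0.0025 -0.0018  0.001 ]
187 261.7 261.36 [ 0  0  0  0  0  0  0 17  3  0  0  0  0  0  0]
188 261.19 260.91 [ 0  0  0  0  0  0 14 31  0  0  0  0  0  0  0]
189 260.99 260.46 [ 0  0  0  0  0  0  0 26 25  0  0  0  0  0  0]
190 260.45 260.0 [ 0  0  0  0  0  0 14 32 11  0  0  0  0  0  0]
191 260.0 259.55 [ 0  0  0  0  0  0 26 26  0  0  0  0  0  0  0]
192 259.45 259.1 [ 0  0  0  0  0  0 13 31 10  0  0  0  0  0  0]
193 258.94 258.64 [ 0  0  0  0  1  0 27 26  0  0  0  0  0  0  0]
194 258.7 258.19 [ 0  0  0  0  0  1  0 29 11  0  0  0  0  0  0]
slope [ -0.44372322 344.92915472] model slope -0.4533138424957856
```

The needle reading matches the one before closing. I now squeeze firmly so the lever sits on its stop.

{"method": "move_arm", "body": {
  "increments": [
    [24,0,0,0,0,0,0],
    [20,0,0,0,0,0,0],
    [20,0,0,0,0,0,0],
    [20,0,0,0,0,0,0]
  ],
  "newtons": 25
}}

```text
time: 13.48
tool_pos: [0.5091, -0.0304, 0.0422]
tool_rot: [3.139, -0.001, -1.814]
contact_force: [-1.6, -5.8, 0.7]
opening: 0.0258
```

```bash
python3 go.py 0.4937 -0.0879 -0.2416 0 0 .0592 .042; python3 zoom.py 13; python3 al.py 13 .0515 | head -14;python3 go.py 0.4937 -0.0879 -0.2416 0 0 .0592 .042; python3 pic.py 13
```

```text
t 13.475 pos [ 0.5091 -0.0304  0.0422] st [0.0012 0.0595] open 0.02577548577139661 F [-1.65 -5.84  0.69]
d mm tool [0.3 1.2 0.2]
rotvec tool [ 0.0028 -0.0012 -0.0014]
187 262.0 261.36 [ 0  0  0  0  0  0  0 18 11  0  0  1  0  0  0]
188 261.44 260.91 [ 0  0  0  0  0  0 14 32 11  0  0  0  0  0  0]
189 260.99 260.46 [ 0  0  0  0  0  0  0 27 26  0  0  0  0  0  0]
190 260.46 260.0 [ 0  0  0  0  0  0 12 31 10  0  0  0  0  0  0]
191 259.99 259.55 [ 0  0  0  0  0  0 27 26  0  0  0  0  0  0  0]
192 259.46 259.1 [ 0  0  0  0  0  0 14 32 12  0  0  0  0  0  0]
193 258.93 258.64 [ 0  0  0  0  2  0 26 26  0  0  0  0  0  0  0]
194 258.64 258.19 [ 0  0  0  0  0  1  0 29 11  0  0  0  0  0  0]
slope [ -0.48998433 353.82658017] model slope -0.4533138424957856
193 [0 0 0 0 0 0 0 0 0 0 0 0 0 0 0 0 0 0] 0.0
194 [0 0 0 0 0 0 0 0 0 0 0 0 0 0 0 0 0 0] 0.0
195 [ 0  0  0  0  0  0  0  0 22 21  0  0  0  0  0  0  0  0] 257.0
196 [ 0  0  0  0  0  0  0 10 39 29  0  0  0  0  0  0  0  0] 256.75
197 [ 0  0  0  0  0  0  0 18 34 15  0  0  0  0  0  0  0  0] 256.46
t 13.775 pos [ 0.5092 -0.0304  0.0422] st [0.0013 0.0595] open 0.025681585435351033 F [-0.37 -5.94  0.54]
d mm tool [0.3 1.3 0.2]
rotvec tool [ 0.0027 -0.0012 -0.0015]
```

View pics/z13.png

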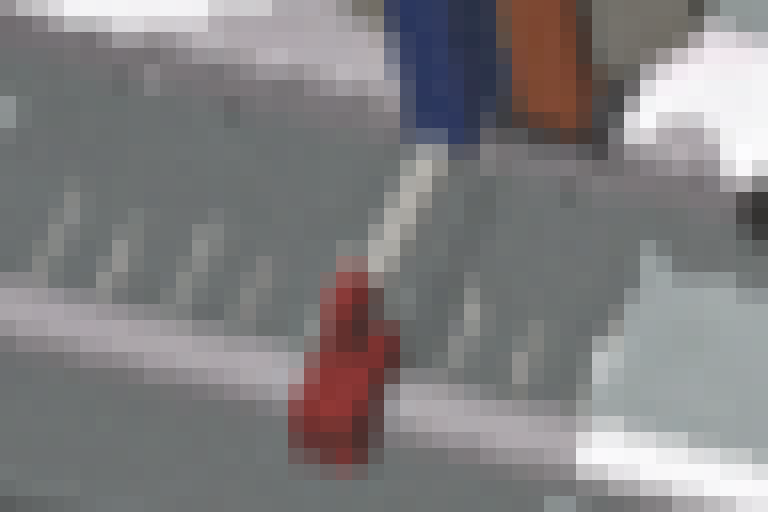

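View pics/scene13.png

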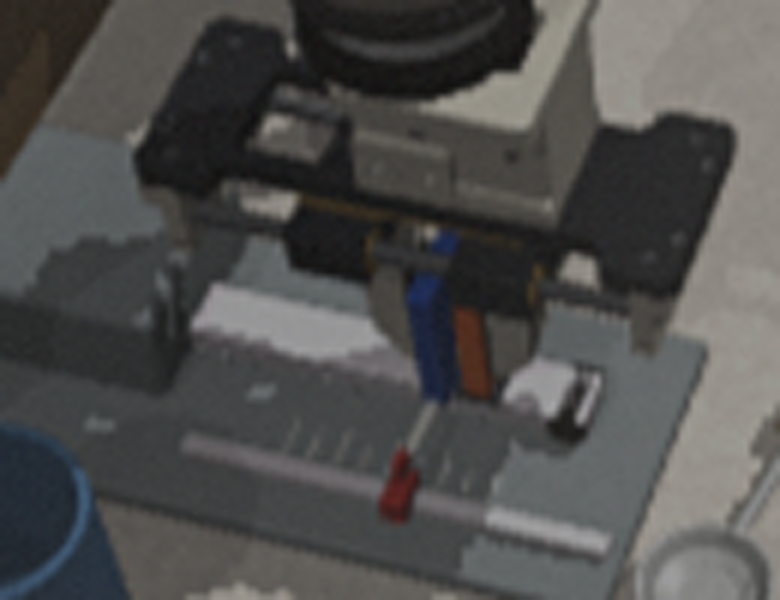

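The opening stalled at 25.7 mm against the 26 mm stop, so the lever is closed. The needle is unchanged on the mark and the pointer has not moved.

```bash
python3 -c "
from cell import robot
print(robot.hand_in())"
```

```text
the job is handed in; nothing more can be done
None
```

The leg is held on the mark with the lever fully closed, and the job is handed in at about 14 s with the arm still pinching plate and lever at 25 N. With the lever open, I pulled the leg out by the blue plate to about 51 mm, then closed the lever onto its stop while moving the arm back to keep the plate in place.

**Last checks**
- **Needle:** after the final squeeze it sits about 0.1–0.2 px, roughly 0.3 mm, from the pointer in the scene view. While the lever slid it strayed by at most about 0.5 mm.
- **Pointer:** its pixels did not change between the pull and the end.
- **Lever:** the fingers stalled at 25.7 mm, against the stated 26 mm for closed.
- **Forces:** the wrist force stayed near 6 N, and nothing else was touched as far as the pictures show.

**Where checks disagreed or fell short**
- Early estimates of the pointer setting ranged from 48.5 to 52.6 mm. They settled near 51.5 mm, so I put the absolute uncertainty at about 1 mm.
- The arm hid the leg from the top camera, so the final alignment rests on the scene camera alone.

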